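# Set out the lidded reagents in their matching trays

## Task

Set up the reagent station on the laboratory bench: stand each of the four lidded reagent containers in the shallow tray of its own shape (large round, small round, square, oblong), in the middle and flat on the tray's floor inside the lip. Keep them upright on the way, and leave the two open, empty containers standing where they are.

Things in the scene. Friction and masses are not known exactly. Their poses are not given: they have to be found in the camera images.
- big_jar: Large round reagent jar, white plastic, diameter 60 mm, 50 mm high, closed by a black lid (diameter 54 mm, 12 mm high on top; 62 mm in all). About 0.22 kg. Stands on the bench in the row nearer the robot, like the other containers. Origin at the centre of its underside, z up.
- small_jar: Small round reagent jar, white plastic, diameter 34 mm, 44 mm high, closed by a black lid (diameter 29 mm, 12 mm high; 56 mm in all). About 0.07 kg. Origin at the centre of its underside, z up.
- square_bottle: Square reagent bottle, white plastic, 48 x 48 mm, 48 mm high, with a round black lid in the middle of its top (diameter 34 mm, 12 mm high; 60 mm in all). About 0.17 kg. x and y along its sides. Origin at the centre of its underside, z up.
- oblong_bottle: Oblong reagent bottle, white plastic, 34 mm along its x, 76 mm along its y, 48 mm high, with a round black lid (diameter 26 mm, 12 mm high; 60 mm in all) on its top, 20 mm from the middle towards its +y end. About 0.17 kg. Origin at the centre of its underside, z up.
- empty_jar: Open empty round jar without a lid: one looks into it. White plastic, diameter 60 mm, 50 mm high, wall 3 mm. To be left alone. Origin at the centre of its underside, z up.
- empty_box: Open empty square box without a lid: one looks into it. White plastic, 48 x 48 mm, 48 mm high, wall 3 mm. To be left alone. x and y along its sides. Origin at the centre of its underside, z up.
- big_round_tray: Large round shallow tray, in the row farther from the robot inside the red tape rectangle, like the other trays. Diameter 80 mm inside the lip, 88 mm outside. Fixed to the bench. Black plastic, floor 3 mm thick, lip 4 mm thick and 9 mm high above the bench. Origin at the centre of its underside, on the bench, z up.
- small_round_tray: Small round shallow tray, diameter 54 mm inside the lip, 62 mm outside. Fixed to the bench. Black plastic, floor 3 mm thick, lip 4 mm thick and 9 mm high above the bench. Origin at the centre of its underside, on the bench, z up.
- square_tray: Square shallow tray, 68 x 68 mm inside the lip, 76 x 76 mm outside, x and y along its sides. Fixed to the bench. Black plastic, floor 3 mm thick, lip 4 mm thick and 9 mm high above the bench. Origin at the centre of its underside, on the bench, z up.
- oblong_tray: Oblong shallow tray, inside the lip 54 mm along its x and 96 mm along its y, outside 62 x 104 mm. The bottle's y must lie along the tray's y, either way round. Fixed to the bench. Black plastic, floor 3 mm thick, lip 4 mm thick and 9 mm high above the bench. Origin at the centre of its underside, on the bench, z up.
Mind the look-alikes: they are no part of the job. Leave any turquoise look-alike of the oblong_bottle alone.

How it is judged:
By the outcome, as a careful person would: the job done as asked, in the order asked, and still so for the second after the job is handed in, with the robot touching nothing.
It also fails if it takes over 90 s, if anything falls off the work surface, if the arm or the gripper's body presses on something with over 40 N, if the wrist force passes 120 N, or if a joint passes its speed limit or range.

## Robot

A 6-joint arm with a two-finger parallel gripper is mounted at the origin on the work surface. World frame = base frame: x ahead of the robot, y to its left, z up, the work surface at z = 0. Lengths are in m, angles in rad, forces in N, time in s.
With the tool pointing down it reaches from about 0.425 to 0.95 m from the base axis. Payload 3.5 kg.
Tool frame: the origin (TCP) lies midway between the tips of the shut fingers; the grasp point (between the pads) lies 19 mm behind it (ctrl.hold_point_z is the distance from the TCP to the grasp point, in m); z points along the fingers, y is the line along which they close (so a half turn about z gives the same grasp; the last joint's range is limited). The gripper opens to 85 mm and grips with 20 to 120 N. Pads are 22 mm wide; open, the fingers measure 114 mm over their backs; the gripper's body (76 mm by 85 mm) begins 54 mm behind the grasp point. The pads swing forward as they close: fully open they stand 13 mm farther back than shut.
Start: joints at [-1.253, 0.286, 1.577, -0, 1.279, -0.15], TCP at [0.304, -0.602, 0.231] pointing down, gripper open.
Joint ranges: [-2.77, 2.77], [-0.9, 2.22], [0.21, 2.48], [-1.53, 4.67], [0.24, 2.81], [-2.84, 2.84]. Speed limits (rad/s): [2.79, 2.79, 3.14, 3.14, 3.14, 3.14].

## Interface

Orientations are given as a unit quaternion [x, y, z, w].
In Python, from plant import readout, cams, sign_off, ctrl gives the robot as it stands. The module is installed in compiled form; this text tells all that it offers.
- The arm moves only by the tool step_arm, never from a script. Its argument "increments" is a list of rows, each a list of 2 entries, a list of its own where there are three numbers: the shift along the world's x, y, z in mm, then the turn, a rotation vector about the world's x, y, z in rad. In form: [[[x, y, z], [rx, ry, rz]], ...]. A call has 1 to 8 rows; each row shifts and turns the commanded pose from where the row before left it; what a row does not reach is not made up. A row lasts 1/12 s, in which the tool goes at most 41.7 mm and 7.16 degrees, less where a joint would pass 70% of its speed; a pose out of reach is approached as far as the arm can. A call is refused whole if a number of a shift passes 41.7 or a number of a turn 0.125, either way. A call with a gripper value outside its range is refused whole. "fingers" is the opening, from -1 (shut) to 1 (fully open), set as the call begins (left out, the last holds). The fingers move at their own pace and stop on an object; "grip_force" is the grip in N (left out, the last holds). Time passes only in rows, so rows that do not move let the fingers close. It gives the time, the measured TCP pose, the force, the opening and the grip force at its end, in the units of the state.
- readout.get_state(): the state, without advancing time (a new reading comes with each control period).
- cams.read_camera(name): name is "scene" or "top"; returns the picture (400x640x3 uint8, red, green, blue); there is no depth.
- cams.get_calibration(name): a dict with "fx", "fy", "cx", "cy" (pixels), "eye" and "rotation" of the camera in the world. Camera axes: x right, y up, looking along -z (the intrinsics and any distortion apply to the point x, -y, -z); pixel columns grow to the right and rows downward; lengths in m; the calibration is good to about 2 mm. A picture is of the moment at which its call begins. get_calibration takes no time and is no camera call.
- sign_off(): hands the job in; it is judged then, once.
The state is a dict: "time": time; "qpos": joint angles; "dq": joint speeds; "joint_efforts": joint torques, N m; "eef_pos": TCP position; "tcp_rot": TCP orientation; "contact_force": force on the tool from outside, world axes, zero at the start; "wrist_torque": the same for the moment, N m; "opening": opening from 0.0 (shut) to 1.0 (fully open); "finger_force": force on a finger pad.
Only numpy, scipy, OpenCV 4.12 (cv2) and the standard library are available. Lean on these libraries where they do the work, as an engineer would, in place of code of your own. Each camera call takes 0.05 s, during which the arm holds its last target. There are 200 camera calls.

## Working session

There is one attempt and no reset: what is moved stays moved. The work goes in short steps, Python scripts to look and compute and a tool call to move; the robot and the scene stay as the last step left them, time stands still between calls to the robot, and variables do not carry over. Pictures are saved under pics/ and viewed, at most 14 in all, crops included, and the job is handed in when it is done.

Besides the shell and the picture viewer there is one more tool, called after "Emit:" in YAML: its name, and indented under it one key for each argument. step_arm: Moves the arm, as the interface text tells. Its arguments: {"type":"object","properties":{"increments":{"type":"array","items":{"type":"array"}},"fingers":{"type":"number"},"grip_force":{"type":"number"}},"required":["increments"]}

```bash
mkdir -p pics; python3 - <<'E'
from plant import readout,cams,ctrl
import cv2
for n in("top","scene"):
    cv2.imwrite(f"pics/{n}0.png",cams.read_camera(n)[:,:,::-1]);print(n,cams.get_calibration(n))
print(readout.get_state(),ctrl.hold_point_z)
E
```

```text
top {'fx': 436.78512990322264, 'fy': 436.78512990322264, 'cx': 324.13504224986474, 'cy': 203.70249400369426, 'eye': array([0.30562665, 0.06025964, 1.34410125]), 'rotation': array([ 0.04554831, -0.03499007, -0.70102689,  0.71081808])}
scene {'fx': 399.4384501227803, 'fy': 399.4384501227803, 'cx': 318.60297600485137, 'cy': 196.17189853713873, 'eye': array([1.23516243, 0.14998912, 0.70858734]), 'rotation': array([0.27728116, 0.3066228 , 0.67284051, 0.61350083])}
{'time': 0.1, 'qpos': array([-1.25297442e+00,  2.87087181e-01,  1.57803271e+00, -2.86633458e-06,
        1.27860711e+00, -1.50003388e-01]), 'dq': array([-0.00090868, -0.00080877, -0.00306814,  0.00018365,  0.00064039,
       -0.00191045]), 'joint_efforts': array([ 1.00863021e-03, -4.07297623e+01, -2.93699276e+01, -1.33323965e-04,
        3.43760992e-03, -4.84711961e-06]), 'eef_pos': array([ 0.30422419, -0.60188749,  0.23007762]), 'tcp_rot': array([ 9.72766299e-01,  2.31785651e-01, -9.08080378e-05, -1.06330609e-03]), 'contact_force': array([ 0.10842625, -0.28622411, -0.09866498]), 'wrist_torque': array([0.00095845, 0.01556815, 0.02003088]), 'finger_force': 0.0, 'opening': 0.9974098572180623} 0.0187
```

View pics/top0.png

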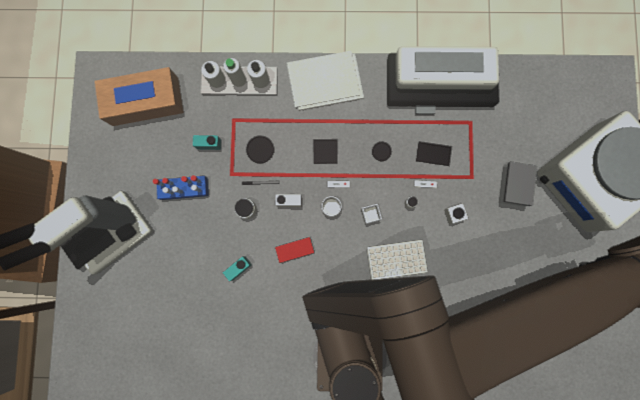

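View pics/scene0.png

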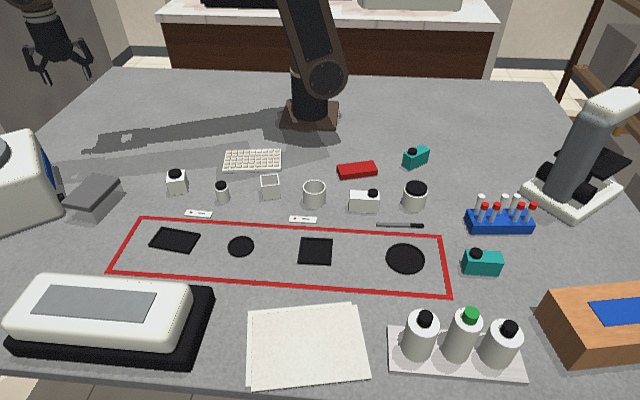

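Candidates in the top picture: big_jar (245,209) with a black lid, against the open empty_jar (332,207). Oblong_bottle is white at (288,200), against the turquoise ones at (206,142) and (237,268). Square_bottle (457,213) has a lid, against the open empty_box (371,214). Small_jar is at (411,202). Trays: big (260,149), square (325,151), small (381,151), oblong (434,154). The white lidded containers match the descriptions. I'll check that in a close crop and measure.

```bash
cat > h.py <<'E'
import numpy as np,cv2
from plant import readout,cams
from scipy.spatial.transform import Rotation as R
def cast(n,px,z):
    c=cams.get_calibration(n);px=np.atleast_2d(px).astype(float)
    d=np.c_[(px[:,0]-c['cx'])/c['fx'],-(px[:,1]-c['cy'])/c['fy'],-np.ones(len(px))]
    d=R.from_quat(c['rotation']).apply(d);e=c['eye']
    return e+d*((z-e[2])/d[:,2])[:,None]
def proj(n,p):
    c=cams.get_calibration(n);q=R.from_quat(c['rotation']).inv().apply(np.atleast_2d(p)-c['eye'])
    return np.c_[c['cx']+c['fx']*q[:,0]/-q[:,2],c['cy']-c['fy']*q[:,1]/-q[:,2]]
def blob(img,px,dark,r=26,thr=None):
    "contours' largest blob of dark/bright pixels near px, 4x upsampled -> contour, area in px"
    x0,y0=int(px[0])-r,int(px[1])-r
    g=img[y0:y0+2*r,x0:x0+2*r]
    g=cv2.resize(g,None,fx=4,fy=4,interpolation=cv2.INTER_CUBIC)
    v=g.max(2) if dark else g.min(2)
    m=((v<thr) if dark else (v>thr)).astype(np.uint8)
    cs,_=cv2.findContours(m,cv2.RETR_EXTERNAL,cv2.CHAIN_APPROX_NONE)
    cs=[c for c in cs if cv2.contourArea(c)>150]
    c=min(cs,key=lambda c:abs(cv2.pointPolygonTest(c,(4.*r,4.*r),True)) if cv2.pointPolygonTest(c,(4.*r,4.*r),True)<0 else 0)
    return (c[:,0,:]+.5)/4-.5+[x0,y0],cv2.contourArea(c)/16
E
python3 - <<'E'
from h import *
im={n:cams.read_camera(n) for n in("top","scene")}
a=cv2.resize(im['top'][125:230,220:485],None,fx=3,fy=3,interpolation=cv2.INTER_CUBIC)
cv2.imwrite("pics/crop1.png",a[:,:,::-1])
L=dict(big=(245,209,416,187,.062),small=(411,202,222,185,.056),square=(458,212,175,172,.060),obl=(282,200,373,193,.060))
T=dict(Tbig=(260,149,405,258),Tsq=(325,151,315,251),Tsm=(381,151,241,246),Tob=(434,154,174,240))
for k,v in L.items():
    for n,p in(("top",v[:2]),("scene",v[2:4])):
        c,A=blob(im[n],p,True,16,75);w=cast(n,c,v[4]);r=cv2.minAreaRect((w[:,:2]*1000).astype(np.float32));print(k,n,np.round(r[0],1),np.round(r[1],1),round(A))
for k,v in T.items():
    for n,p in(("top",v[:2]),("scene",v[2:4])):
        c,A=blob(im[n],p,True,40,70);w=cast(n,c,.009);r=cv2.minAreaRect((w[:,:2]*1000).astype(np.float32));print(k,n,np.round(r[0],1),np.round(r[1],1),round(r[2],1),round(A))
for k,p,z in(("square",(457,219),.048),("obl",(292,200),.048),("box",(371,214),.048),("jar",(332,207),.05)):
    c,A=blob(im['top'],p,False,20,175);w=cast('top',c,z);r=cv2.minAreaRect((w[:,:2]*1000).astype(np.float32));print(k,np.round(r[0],1),np.round(r[1],1),round(r[2],1))
E
```

```text
big top [438.1 319.6] [52.1 49.3] 227
big scene [445.  319.9] [51.6 62.6] 260
small top [ 463.4 -180.3] [25.1 26.6] 60
small scene [ 470.9 -177.4] [37.3 27.2] 77
square top [ 430.3 -313.6] [29.6 32.3] 85
square scene [ 438.5 -309.9] [44. 32.] 99
obl top [463.7 209.5] [21.8 20.4] 41
obl scene [471.  210.8] [23.4 33.2] 67
Tbig top [627.3 285.6] [87.  84.4] 31.1 572
Tbig scene [632.2 286.6] [86.2 91.9] 70.7 941
Tsq top [623.5  81.2] [75.9 72.2] 1.4 534
Tsq scene [628.7  82.9] [81.8 76. ] 1.1 854
Tsm top [626.2 -94. ] [59.1 59.8] 45.9 279
Tsm scene [630.4 -91.7] [66.  60.1] 21.9 429
Tob top [ 620.1 -255.6] [103.9  63.4] 82.3 639
Tob scene [ 625.3 -253. ] [108.4  67.1] 82.0 918
square [ 431.6 -315.7] [46.  45.7] 17.9
obl [465.5 189.8] [30.2 72.7] 0.7
box [420.6 -58.3] [33.2 37.6] 15.3
jar [439.5  59.3] [39.7 49.9] 0.7
```

View pics/crop1.png

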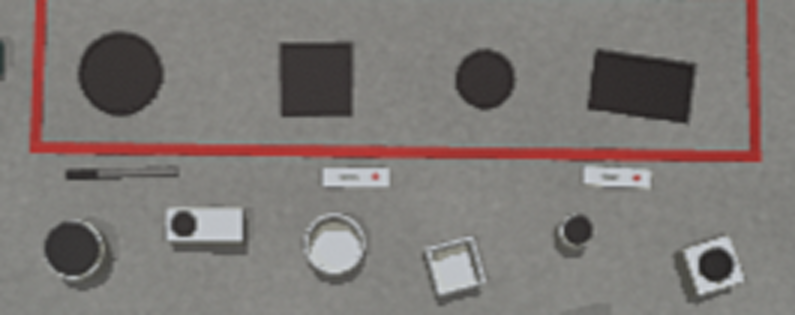

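The crop confirms the choice: lidded big_jar (75,248), oblong_bottle (205,225), small_jar (575,232) and square_bottle (712,265). The open jar (335,245) and open box (455,265) are the ones to leave alone. I'll go to the big jar first.

Emit:
step_arm:
  increments:
    - [[20,38,0],[0,0,0.11]]
    - [[20,38,0],[0,0,0.11]]
    - [[20,38,0],[0,0,0.11]]
    - [[20,38,0],[0,0,0.11]]
    - [[20,38,0],[0,0,0.11]]
    - [[20,38,0],[0,0,0.11]]
    - [[20,38,0],[0,0,0.11]]
    - [[20,38,0],[0,0,0.11]]
  fingers: 1
  grip_force: 40

```text
time: 0.87
eef_pos: [0.4601, -0.3055, 0.2313]
tcp_rot: [0.78, 0.626, 0.0, 0.0]
contact_force: [1.2, -0.6, 0.8]
opening: 1.003
finger_force: 0.0
```

Emit:
step_arm:
  increments:
    - [[5,40,0],[0,0,0.028]]
    - [[5,40,0],[0,0,0.028]]
    - [[5,40,0],[0,0,0.028]]
    - [[5,40,0],[0,0,0.028]]
    - [[5,40,0],[0,0,0.028]]
    - [[5,40,0],[0,0,0.028]]
    - [[5,40,0],[0,0,0.028]]
    - [[5,40,0],[0,0,0.028]]

```text
time: 1.53
eef_pos: [0.4993, 0.0145, 0.2314]
tcp_rot: [0.706, 0.708, 0.0, 0.0]
contact_force: [1.3, 0.2, -0.4]
opening: 0.998
finger_force: 0.0
```

Emit:
step_arm:
  increments:
    - [[-8,37,-10],[0,0,0]]
    - [[-8,37,-10],[0,0,0]]
    - [[-8,37,-10],[0,0,0]]
    - [[-8,37,-10],[0,0,0]]
    - [[-8,37,-10],[0,0,0]]
    - [[-8,37,-10],[0,0,0]]
    - [[-8,37,-10],[0,0,0]]
    - [[0,0,0],[0,0,0]]

```text
time: 2.2
eef_pos: [0.4403, 0.276, 0.159]
tcp_rot: [0.705, 0.709, -0.001, -0.002]
contact_force: [-0.7, -0.0, -0.3]
opening: 1.003
finger_force: 0.0
```

Emit:
step_arm:
  increments:
    - [[0,20,0],[0,0,0]]
    - [[0,20,0],[0,0,0]]
    - [[0,0,0],[0,0,0]]
    - [[0,0,0],[0,0,0]]
    - [[0,0,0],[0,0,0]]
    - [[0,0,0],[0,0,0]]

```text
time: 2.7
eef_pos: [0.4437, 0.3106, 0.1612]
tcp_rot: [0.707, 0.707, -0.0, 0.0]
contact_force: [-0.8, 0.1, -0.2]
opening: 0.999
finger_force: 0.0
```

```bash
python3 - <<'E'
from h import *
s=readout.get_state();print(s['eef_pos'],s['qpos'])
im={n:cams.read_camera(n) for n in("top","scene")}
u=proj('scene',s['eef_pos'])[0];v=proj('top',s['eef_pos'])[0];print(u,v)
a=cv2.resize(im['scene'][100:240,330:500],None,fx=4,fy=4,interpolation=cv2.INTER_CUBIC)
cv2.imwrite("pics/g1.png",a[:,:,::-1])
E
```

```text
[0.44374734 0.31058966 0.16124163] [ 4.23416562e-01  6.32857069e-02  1.96602780e+00 -2.87326118e-04
  1.11264294e+00  4.23517870e-01]
[418.52083149 154.93011243] [239.47745049 201.56856861]
```

View pics/g1.png

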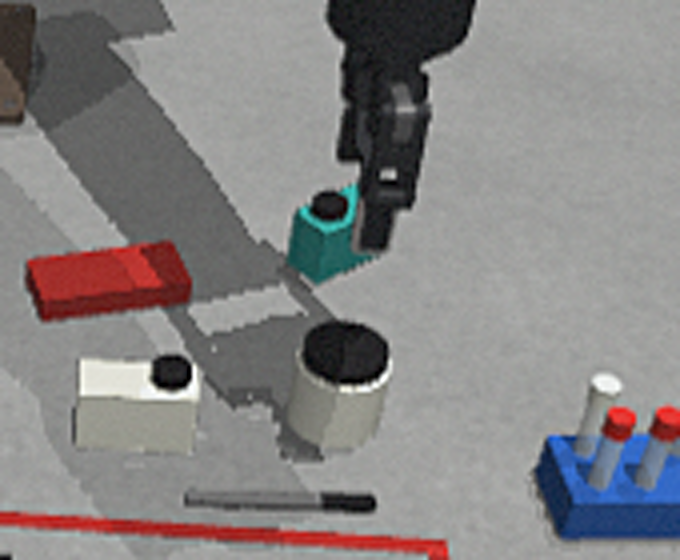

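The gripper hangs at crop (380,240), behind and above the big jar (345,385), and the turquoise bottle (325,235) stays clear. I'll correct the position, descend and grip.

Emit:
step_arm:
  increments:
    - [[-4,10,0],[0,0,0]]
    - [[0,0,-30],[0,0,0]]
    - [[0,0,-30],[0,0,0]]
    - [[0,0,0],[0,0,0]]
    - [[0,0,0],[0,0,0]]

```text
time: 3.22
eef_pos: [0.4381, 0.321, 0.0998]
tcp_rot: [0.707, 0.707, -0.002, -0.001]
contact_force: [-0.3, 0.0, -0.3]
opening: 0.998
finger_force: 0.0
```

Emit:
step_arm:
  increments:
    - [[0,0,-20],[0,0,0]]
    - [[0,0,-20],[0,0,0]]
    - [[0,0,-20],[0,0,0]]
    - [[0,0,-20],[0,0,0]]
    - [[0,0,-8],[0,0,0]]
    - [[0,0,0],[0,0,0]]
    - [[0,0,0],[0,0,0]]

```text
time: 3.8
eef_pos: [0.4406, 0.3221, 0.0147]
tcp_rot: [0.707, 0.707, 0.001, 0.0]
contact_force: [0.5, 0.2, 0.2]
opening: 1.0
finger_force: 0.0
```

Emit:
step_arm:
  increments:
    - [[0,0,0],[0,0,0]]
    - [[0,0,0],[0,0,0]]
    - [[0,0,0],[0,0,0]]
    - [[0,0,0],[0,0,0]]
    - [[0,0,0],[0,0,0]]
    - [[0,0,0],[0,0,0]]
    - [[0,0,0],[0,0,0]]
    - [[0,0,0],[0,0,0]]
  fingers: -1

```text
time: 4.47
eef_pos: [0.4406, 0.3222, 0.0153]
tcp_rot: [0.707, 0.707, 0.001, 0.0]
contact_force: [-1.0, 0.3, 6.7]
opening: 0.689
finger_force: 43.8
```

Emit:
step_arm:
  increments:
    - [[0,0,20],[0,0,0]]
    - [[0,0,30],[0,0,0]]
    - [[20,-4,10],[0,0,0]]
    - [[34,-6,0],[0,0,0]]
    - [[34,-6,0],[0,0,0]]
    - [[34,-6,0],[0,0,0]]
    - [[34,-6,0],[0,0,0]]
    - [[32,-6,0],[0,0,0]]

```text
time: 5.13
eef_pos: [0.629, 0.2869, 0.0729]
tcp_rot: [0.707, 0.707, -0.0, 0.0]
contact_force: [0.3, 0.6, -3.0]
opening: 0.694
finger_force: 44.6
```

Emit:
step_arm:
  increments:
    - [[0,0,0],[0,0,0]]
    - [[0,0,0],[0,0,0]]
    - [[0,0,0],[0,0,0]]
    - [[0,0,0],[0,0,0]]

```text
time: 5.47
eef_pos: [0.6259, 0.2877, 0.0725]
tcp_rot: [0.706, 0.708, -0.001, -0.001]
contact_force: [1.1, -0.6, -1.9]
opening: 0.69
finger_force: 44.6
```

```bash
python3 - <<'E'
from h import *
print(readout.get_state()['eef_pos'])
a=cams.read_camera('scene')
cv2.imwrite("pics/g2.png",cv2.resize(a[130:310,300:500],None,fx=3,fy=3,interpolation=cv2.INTER_CUBIC)[:,:,::-1])
E
```

```text
[0.62594216 0.28774032 0.07251132]
```

View pics/g2.png

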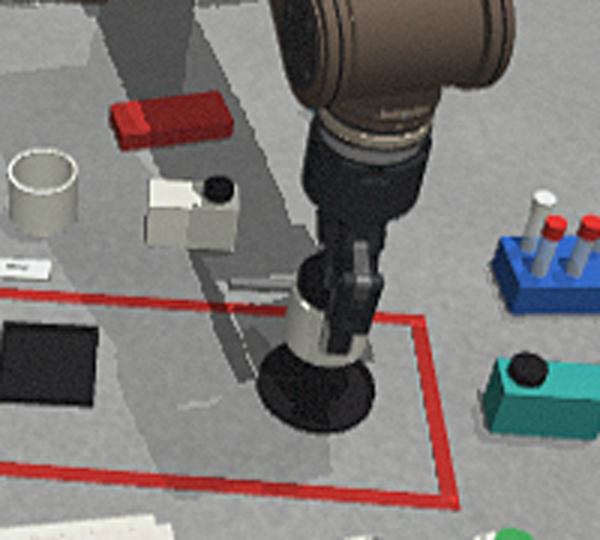

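Jar held upright above its tray: jar (325,320), tray (315,385). Lowering now.

Emit:
step_arm:
  increments:
    - [[2,0,-20],[0,0,0]]
    - [[0,0,-15],[0,0,0]]
    - [[0,0,-10],[0,0,0]]
    - [[0,0,0],[0,0,0]]
    - [[0,0,0],[0,0,0]]
    - [[0,0,0],[0,0,0]]

```text
time: 6.02
eef_pos: [0.6298, 0.2878, 0.0288]
tcp_rot: [0.707, 0.708, 0.0, 0.0]
contact_force: [-0.4, -0.4, -1.8]
opening: 0.691
finger_force: 44.7
```

Emit:
step_arm:
  increments:
    - [[0,0,0],[0,0,0]]
    - [[0,0,0],[0,0,0]]

```text
time: 6.18
eef_pos: [0.6305, 0.2878, 0.0296]
tcp_rot: [0.707, 0.707, 0.001, 0.0]
contact_force: [-0.2, 0.2, -2.5]
opening: 0.691
finger_force: 44.7
```

Emit:
step_arm:
  increments:
    - [[0,0,-5],[0,0,0]]
    - [[0,0,-4],[0,0,0]]
    - [[0,0,-2],[0,0,0]]
    - [[0,0,0],[0,0,0]]
    - [[0,0,0],[0,0,0]]

```text
time: 6.6
eef_pos: [0.63, 0.2875, 0.0184]
tcp_rot: [0.707, 0.707, 0.0, 0.0]
contact_force: [-2.7, -0.9, 4.7]
opening: 0.692
finger_force: 45.1
```

Contact is made (z force went from −2 to +5 N). Releasing and lifting.

Emit:
step_arm:
  increments:
    - [[0,0,0],[0,0,0]]
    - [[0,0,0],[0,0,0]]
    - [[0,0,0],[0,0,0]]
    - [[0,0,0],[0,0,0]]
    - [[0,0,0],[0,0,0]]
    - [[0,0,0],[0,0,0]]
  fingers: 1

```text
time: 7.1
eef_pos: [0.6296, 0.2875, 0.0171]
tcp_rot: [0.707, 0.707, -0.0, -0.0]
contact_force: [-0.1, -0.8, -0.7]
opening: 0.999
finger_force: 0.0
```

Emit:
step_arm:
  increments:
    - [[0,0,20],[0,0,0]]
    - [[0,0,35],[0,0,0]]
    - [[0,0,40],[0,0,0]]
    - [[0,0,40],[0,0,0]]
    - [[-20,-30,0],[0,0,0]]
    - [[-20,-40,0],[0,0,0]]
    - [[-20,-40,0],[0,0,0]]
    - [[-20,-40,0],[0,0,0]]

```text
time: 7.77
eef_pos: [0.5528, 0.1447, 0.1526]
tcp_rot: [0.706, 0.708, 0.0, 0.0]
contact_force: [1.2, -1.0, 0.2]
opening: 1.0
finger_force: 0.0
```

Emit:
step_arm:
  increments:
    - [[-20,-40,0],[0,0,0]]
    - [[-20,-40,0],[0,0,0]]
    - [[-20,-40,0],[0,0,0]]
    - [[-15,-40,0],[0,0,0]]
    - [[-5,-40,0],[0,0,0]]
    - [[0,-40,0],[0,0,0]]
    - [[0,-40,0],[0,0,0]]
    - [[0,-20,0],[0,0,0]]

```text
time: 8.43
eef_pos: [0.4781, -0.149, 0.1531]
tcp_rot: [0.708, 0.706, -0.0, 0.001]
contact_force: [-0.4, 0.1, -0.2]
opening: 1.002
finger_force: 0.0
```

Emit:
step_arm:
  increments:
    - [[0,0,0],[0,0,0]]
    - [[0,0,0],[0,0,0]]
    - [[0,0,0],[0,0,0]]
    - [[0,0,0],[0,0,0]]

```text
time: 8.77
eef_pos: [0.4781, -0.1438, 0.1521]
tcp_rot: [0.706, 0.708, 0.0, -0.0]
contact_force: [0.9, 0.5, 0.2]
opening: 1.005
finger_force: 0.0
```

```bash
python3 - <<'E'
from h import *
im={n:cams.read_camera(n) for n in("top","scene")}
print(readout.get_state()['eef_pos'])
a=im['top'][120:230,220:480]
cv2.imwrite("pics/c3.png",cv2.resize(a,None,fx=3,fy=3,interpolation=cv2.INTER_CUBIC)[:,:,::-1])
print(proj('top',[.629,.2866,.053]),proj('top',[.629,.2866,.009]))
E
```

```text
[ 0.47820716 -0.14378674  0.15217992]
[[257.00280042 145.18162072]] [[259.34854992 148.65394411]]
```

View pics/c3.png

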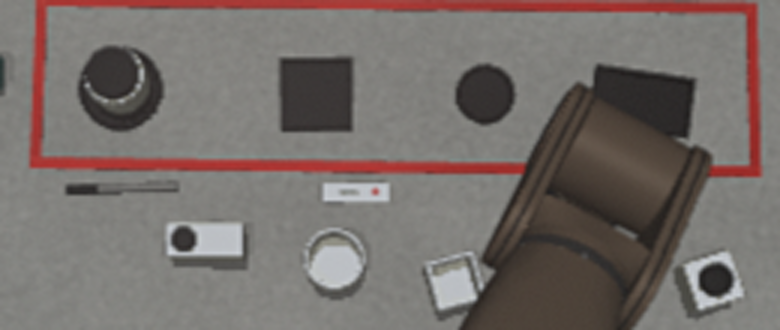

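The big jar (112,75) stands in its tray (120,88). The lean is what parallax would give. Next is the small jar.

Emit:
step_arm:
  increments:
    - [[-7,-18,-10],[0,0,0]]
    - [[-6,-18,-30],[0,0,0]]
    - [[0,0,-20],[0,0,0]]
    - [[0,0,0],[0,0,0]]
    - [[0,0,0],[0,0,0]]
    - [[0,0,0],[0,0,0]]

```text
time: 9.37
eef_pos: [0.4661, -0.1807, 0.0934]
tcp_rot: [0.706, 0.708, 0.0, 0.001]
contact_force: [-0.0, 0.3, -0.5]
opening: 1.001
finger_force: 0.0
```

Emit:
step_arm:
  increments:
    - [[0,0,-20],[0,0,0]]
    - [[0,0,-20],[0,0,0]]
    - [[0,0,-20],[0,0,0]]
    - [[0,0,-14],[0,0,0]]
    - [[0,0,-7],[0,0,0]]
    - [[0,0,0],[0,0,0]]
    - [[0,0,0],[0,0,0]]

```text
time: 9.95
eef_pos: [0.4663, -0.1813, 0.0125]
tcp_rot: [0.707, 0.708, 0.0, 0.001]
contact_force: [-0.2, -0.7, -0.6]
opening: 0.998
finger_force: 0.0
```

Emit:
step_arm:
  increments:
    - [[0,0,0],[0,0,0]]
    - [[0,0,0],[0,0,0]]
    - [[0,0,0],[0,0,0]]
    - [[0,0,0],[0,0,0]]
    - [[0,0,0],[0,0,0]]
    - [[0,0,0],[0,0,0]]
    - [[0,0,0],[0,0,0]]
    - [[0,0,0],[0,0,0]]
  fingers: -1
  grip_force: 30

```text
time: 10.62
eef_pos: [0.4657, -0.1814, 0.0121]
tcp_rot: [0.707, 0.707, 0.0, 0.0]
contact_force: [-1.2, 1.3, 5.4]
opening: 0.389
finger_force: 30.0
```

Emit:
step_arm:
  increments:
    - [[0,0,0],[0,0,0]]
    - [[0,0,0],[0,0,0]]
    - [[0,0,0],[0,0,0]]
    - [[0,0,0],[0,0,0]]

```text
time: 10.95
eef_pos: [0.4657, -0.1814, 0.0121]
tcp_rot: [0.707, 0.707, 0.0, 0.0]
contact_force: [-0.4, 0.2, 4.9]
opening: 0.389
finger_force: 30.0
```

Emit:
step_arm:
  increments:
    - [[0,0,20],[0,0,0]]
    - [[0,0,30],[0,0,0]]
    - [[15,8,10],[0,0,0]]
    - [[30,16,0],[0,0,0]]
    - [[30,16,0],[0,0,0]]
    - [[30,16,0],[0,0,0]]
    - [[30,16,0],[0,0,0]]
    - [[27,15,0],[0,0,0]]

```text
time: 11.62
eef_pos: [0.6283, -0.0929, 0.0705]
tcp_rot: [0.707, 0.708, -0.0, -0.0]
contact_force: [-0.1, -0.6, -0.5]
opening: 0.391
finger_force: 30.1
```

Emit:
step_arm:
  increments:
    - [[0,0,0],[0,0,0]]
    - [[0,0,-20],[0,0,0]]
    - [[0,0,-15],[0,0,0]]
    - [[0,0,-10],[0,0,0]]
    - [[0,0,0],[0,0,0]]
    - [[0,0,0],[0,0,0]]
    - [[0,0,0],[0,0,0]]
    - [[0,0,0],[0,0,0]]

```text
time: 12.28
eef_pos: [0.6278, -0.0946, 0.0274]
tcp_rot: [0.707, 0.707, 0.0, 0.001]
contact_force: [-0.2, 0.4, -0.7]
opening: 0.395
finger_force: 30.2
```

Position is good (jar y ≈ −93.4). Down 12.5 mm and release.

Emit:
step_arm:
  increments:
    - [[0,0,-6],[0,0,0]]
    - [[0,0,-4],[0,0,0]]
    - [[0,0,-2.5],[0,0,0]]
    - [[0,0,0],[0,0,0]]
    - [[0,0,0],[0,0,0]]

```text
time: 12.7
eef_pos: [0.6274, -0.0943, 0.0151]
tcp_rot: [0.707, 0.708, -0.0, -0.0]
contact_force: [-2.0, 0.1, 5.3]
opening: 0.384
finger_force: 30.6
```

Emit:
step_arm:
  increments:
    - [[0,0,0],[0,0,0]]
    - [[0,0,0],[0,0,0]]
    - [[0,0,0],[0,0,0]]
    - [[0,0,0],[0,0,0]]
    - [[0,0,0],[0,0,0]]
    - [[0,0,0],[0,0,0]]
    - [[0,0,0],[0,0,0]]
    - [[0,0,0],[0,0,0]]
  fingers: 1

```text
time: 13.37
eef_pos: [0.6272, -0.0941, 0.0138]
tcp_rot: [0.707, 0.707, -0.0, -0.0]
contact_force: [0.0, -0.1, 0.2]
opening: 1.0
finger_force: 0.0
```

Emit:
step_arm:
  increments:
    - [[0,0,20],[0,0,0]]
    - [[0,0,35],[0,0,0]]
    - [[0,0,40],[0,0,0]]
    - [[0,0,40],[0,0,0]]
    - [[-25,-30,0],[0,0,0.05]]
    - [[-36,-40,0],[0,0,0.05]]
    - [[-36,-40,0],[0,0,0.05]]
    - [[-36,-40,0],[0,0,0.05]]

```text
time: 14.03
eef_pos: [0.5175, -0.2178, 0.1494]
tcp_rot: [0.631, 0.776, -0.0, 0.001]
contact_force: [0.0, -0.6, 0.3]
opening: 1.002
finger_force: 0.0
```

Emit:
step_arm:
  increments:
    - [[-30,-35,0],[0,0,0.06]]
    - [[-30,-35,-10],[0,0,0.05]]
    - [[0,0,-30],[0,0,0]]
    - [[0,0,-10],[0,0,0]]
    - [[0,0,0],[0,0,0]]
    - [[0,0,0],[0,0,0]]
    - [[0,0,0],[0,0,0]]
    - [[0,0,0],[0,0,0]]

```text
time: 14.7
eef_pos: [0.4664, -0.2793, 0.1014]
tcp_rot: [0.588, 0.809, -0.0, 0.001]
contact_force: [-0.6, 0.7, 0.4]
opening: 0.997
finger_force: 0.0
```

Emit:
step_arm:
  increments:
    - [[-17,-17,0],[0,0,0]]
    - [[-17,-18,0],[0,0,0]]
    - [[0,0,0],[0,0,0]]
    - [[0,0,0],[0,0,0]]
    - [[0,0,0],[0,0,0]]
    - [[0,0,0],[0,0,0]]

```text
time: 15.2
eef_pos: [0.4318, -0.314, 0.1004]
tcp_rot: [0.589, 0.808, 0.0, 0.0]
contact_force: [-0.1, -0.6, -0.4]
opening: 1.003
finger_force: 0.0
```

```bash
python3 - <<'E'
from h import *
im={n:cams.read_camera(n) for n in("top","scene")}
print(readout.get_state()['eef_pos'])
a=im['scene'][110:260,110:350]
cv2.imwrite("pics/c4.png",cv2.resize(a,None,fx=3,fy=3,interpolation=cv2.INTER_CUBIC)[:,:,::-1])
E
```

```text
[ 0.43163418 -0.31394587  0.10017001]
```

View pics/c4.png

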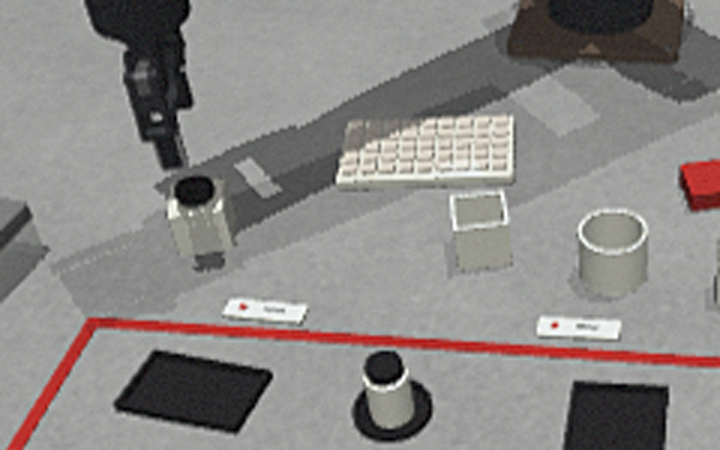

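The small jar (388,390) stands inside its tray (393,405). The gripper (170,150) is aligned above the square bottle (200,215). Descending.

Emit:
step_arm:
  increments:
    - [[0,0,-20],[0,0,0]]
    - [[0,0,-20],[0,0,0]]
    - [[0,0,-20],[0,0,0]]
    - [[0,0,-18],[0,0,0]]
    - [[0,0,-8],[0,0,0]]
    - [[0,0,0],[0,0,0]]
    - [[0,0,0],[0,0,0]]

```text
time: 15.88
eef_pos: [0.4312, -0.3144, 0.0141]
tcp_rot: [0.589, 0.808, 0.0, -0.0]
contact_force: [1.1, 0.2, 0.8]
opening: 0.999
finger_force: 0.0
```

Emit:
step_arm:
  increments:
    - [[0,0,0],[0,0,0]]
    - [[0,0,0],[0,0,0]]
    - [[0,0,0],[0,0,0]]
    - [[0,0,0],[0,0,0]]
    - [[0,0,0],[0,0,0]]
    - [[0,0,0],[0,0,0]]
    - [[0,0,0],[0,0,0]]
    - [[0,0,0],[0,0,0]]
  fingers: -1
  grip_force: 40

```text
time: 16.55
eef_pos: [0.4317, -0.3154, 0.0153]
tcp_rot: [0.589, 0.808, -0.0, 0.001]
contact_force: [-0.5, 0.5, 5.8]
opening: 0.558
finger_force: 43.3
```

Emit:
step_arm:
  increments:
    - [[0,0,0],[0,0,0]]
    - [[0,0,0],[0,0,0]]

```text
time: 16.72
eef_pos: [0.4317, -0.3154, 0.0153]
tcp_rot: [0.589, 0.808, -0.0, 0.001]
contact_force: [-0.6, 0.6, 6.6]
opening: 0.554
finger_force: 43.3
```

Emit:
step_arm:
  increments:
    - [[0,0,25],[0,0,0]]
    - [[0,0,40],[0,0,0]]
    - [[0,0,35],[0,0,0]]
    - [[13,27,0],[0,0,-0.02]]
    - [[15,31,0],[0,0,-0.02]]
    - [[15,31,0],[0,0,-0.03]]
    - [[15,31,0],[0,0,-0.03]]
    - [[15,31,0],[0,0,-0.03]]

```text
time: 17.38
eef_pos: [0.5037, -0.1618, 0.1133]
tcp_rot: [0.641, 0.767, -0.0, -0.001]
contact_force: [0.4, -0.5, -1.4]
opening: 0.558
finger_force: 42.5
```

Emit:
step_arm:
  increments:
    - [[15,31,0],[0,0,-0.03]]
    - [[15,31,0],[0,0,-0.03]]
    - [[15,31,0],[0,0,-0.03]]
    - [[15,31,0],[0,0,-0.03]]
    - [[15,31,0],[0,0,-0.03]]
    - [[15,31,0],[0,0,-0.01]]
    - [[15,31,0],[0,0,0]]
    - [[15,29,0],[0,0,0]]

```text
time: 18.05
eef_pos: [0.6235, 0.0844, 0.1128]
tcp_rot: [0.7, 0.715, -0.001, -0.001]
contact_force: [0.6, -1.1, -1.9]
opening: 0.558
finger_force: 42.5
```

Emit:
step_arm:
  increments:
    - [[0,0,0],[0,0,0]]
    - [[0,0,0],[0,0,0]]
    - [[0,0,0],[0,0,0]]
    - [[0,0,0],[0,0,0]]

```text
time: 18.38
eef_pos: [0.6231, 0.0815, 0.1132]
tcp_rot: [0.7, 0.714, -0.001, -0.001]
contact_force: [0.1, -0.1, -1.3]
opening: 0.555
finger_force: 42.5
```

Emit:
step_arm:
  increments:
    - [[2,0,-25],[0,0,0]]
    - [[0,0,-30],[0,0,0]]
    - [[0,0,-20],[0,0,0]]
    - [[0,0,-8],[0,0,0]]
    - [[0,0,0],[0,0,0]]
    - [[0,0,0],[0,0,0]]
    - [[0,0,0],[0,0,0]]

```text
time: 18.97
eef_pos: [0.6274, 0.0819, 0.033]
tcp_rot: [0.7, 0.714, 0.001, 0.001]
contact_force: [0.7, -0.2, -0.5]
opening: 0.555
finger_force: 42.6
```

Emit:
step_arm:
  increments:
    - [[-2,0,-7],[0,0,0]]
    - [[0,0,-4],[0,0,0]]
    - [[0,0,-3],[0,0,0]]
    - [[0,0,-1],[0,0,0]]
    - [[0,0,0],[0,0,0]]
    - [[0,0,0],[0,0,0]]

```text
time: 19.47
eef_pos: [0.6245, 0.0825, 0.0184]
tcp_rot: [0.7, 0.715, -0.0, 0.0]
contact_force: [-4.3, 0.4, 8.3]
opening: 0.562
finger_force: 43.7
```

Emit:
step_arm:
  increments:
    - [[0,0,0],[0,0,0]]
    - [[0,0,0],[0,0,0]]
    - [[0,0,0],[0,0,0]]
    - [[0,0,0],[0,0,0]]
    - [[0,0,0],[0,0,0]]
    - [[0,0,0],[0,0,0]]
    - [[0,0,0],[0,0,0]]
    - [[0,0,0],[0,0,0]]
  fingers: 1

```text
time: 20.13
eef_pos: [0.6239, 0.0824, 0.0158]
tcp_rot: [0.7, 0.714, -0.0, -0.0]
contact_force: [-1.1, -0.3, -1.2]
opening: 1.001
finger_force: 0.0
```

Emit:
step_arm:
  increments:
    - [[0,0,20],[0,0,0]]
    - [[0,0,30],[0,0,0]]
    - [[0,0,30],[0,0,0]]
    - [[-20,14,20],[0,0,0]]
    - [[-30,20,0],[0,0,0]]
    - [[-30,20,0],[0,0,0]]
    - [[-30,20,0],[0,0,0]]
    - [[-30,20,0],[0,0,0]]

```text
time: 20.8
eef_pos: [0.4826, 0.177, 0.1162]
tcp_rot: [0.7, 0.714, 0.0, 0.0]
contact_force: [0.6, 1.1, -0.1]
opening: 1.001
finger_force: 0.0
```

Emit:
step_arm:
  increments:
    - [[-18,14,0],[0,0,0]]
    - [[0,0,0],[0,0,0]]
    - [[0,0,0],[0,0,0]]
    - [[0,0,0],[0,0,0]]
    - [[0,0,0],[0,0,0]]

```text
time: 21.22
eef_pos: [0.4672, 0.1899, 0.1164]
tcp_rot: [0.7, 0.714, 0.0, 0.0]
contact_force: [-0.1, -0.7, -0.6]
opening: 1.003
finger_force: 0.0
```

Emit:
step_arm:
  increments:
    - [[0,0,-25],[0,0,0]]
    - [[0,0,-25],[0,0,0]]
    - [[0,0,-25],[0,0,0]]
    - [[0,0,-18],[0,0,0]]
    - [[0,0,-9],[0,0,0]]
    - [[0,0,0],[0,0,0]]
    - [[0,0,0],[0,0,0]]

```text
time: 21.8
eef_pos: [0.4667, 0.19, 0.0141]
tcp_rot: [0.7, 0.714, -0.0, -0.0]
contact_force: [-0.0, 0.8, 0.2]
opening: 1.003
finger_force: 0.0
```

Emit:
step_arm:
  increments:
    - [[0,0,0],[0,0,0]]
    - [[0,0,0],[0,0,0]]
    - [[0,0,0],[0,0,0]]
    - [[0,0,0],[0,0,0]]
    - [[0,0,0],[0,0,0]]
    - [[0,0,0],[0,0,0]]
    - [[0,0,0],[0,0,0]]
    - [[0,0,0],[0,0,0]]
  fingers: -1
  grip_force: 50

```text
time: 22.47
eef_pos: [0.4668, 0.1906, 0.015]
tcp_rot: [0.7, 0.715, 0.001, 0.0]
contact_force: [-0.9, -0.4, 6.0]
opening: 0.394
finger_force: 51.6
```

Emit:
step_arm:
  increments:
    - [[0,0,0],[0,0,0]]
    - [[0,0,0],[0,0,0]]
    - [[0,0,0],[0,0,0]]

```text
time: 22.72
eef_pos: [0.4668, 0.1907, 0.015]
tcp_rot: [0.7, 0.715, 0.001, 0.0]
contact_force: [-0.9, -0.3, 6.5]
opening: 0.387
finger_force: 51.6
```

Emit:
step_arm:
  increments:
    - [[0,0,25],[0,0,0]]
    - [[0,0,40],[0,0,0]]
    - [[0,0,35],[0,0,0]]
    - [[12,-34,0],[0,0,-0.012]]
    - [[12,-34,0],[0,0,-0.012]]
    - [[12,-34,0],[0,0,-0.012]]
    - [[12,-34,0],[0,0,-0.012]]
    - [[12,-34,0],[0,0,-0.012]]

```text
time: 23.38
eef_pos: [0.5255, 0.0191, 0.1133]
tcp_rot: [0.721, 0.693, -0.0, -0.0]
contact_force: [0.9, 0.9, -1.0]
opening: 0.389
finger_force: 51.0
```

Emit:
step_arm:
  increments:
    - [[12,-34,0],[0,0,-0.012]]
    - [[12,-34,0],[0,0,-0.012]]
    - [[12,-34,0],[0,0,-0.012]]
    - [[12,-34,0],[0,0,-0.012]]
    - [[12,-34,0],[0,0,-0.012]]
    - [[12,-34,0],[0,0,-0.012]]
    - [[12,-34,0],[0,0,-0.012]]
    - [[11,-38,0],[0,0,-0.012]]

```text
time: 24.05
eef_pos: [0.6207, -0.2563, 0.1125]
tcp_rot: [0.753, 0.658, -0.0, -0.001]
contact_force: [1.9, -0.3, -1.9]
opening: 0.391
finger_force: 51.0
```

Emit:
step_arm:
  increments:
    - [[0,0,0],[0,0,0]]
    - [[0,0,0],[0,0,0]]
    - [[0,0,0],[0,0,0]]
    - [[0,0,0],[0,0,0]]
    - [[0,0,0],[0,0,0]]

```text
time: 24.47
eef_pos: [0.6205, -0.2539, 0.1135]
tcp_rot: [0.753, 0.658, -0.0, -0.001]
contact_force: [0.9, -0.8, -0.8]
opening: 0.393
finger_force: 50.9
```

```bash
python3 - <<'E'
from h import *
im={n:cams.read_camera(n) for n in("top","scene")}
print(readout.get_state()['eef_pos'])
a=im['scene'][110:290,100:300]
cv2.imwrite("pics/c5.png",cv2.resize(a,None,fx=3,fy=3,interpolation=cv2.INTER_CUBIC)[:,:,::-1])
E
```

```text
[ 0.62084651 -0.25427109  0.11399334]
```

View pics/c5.png

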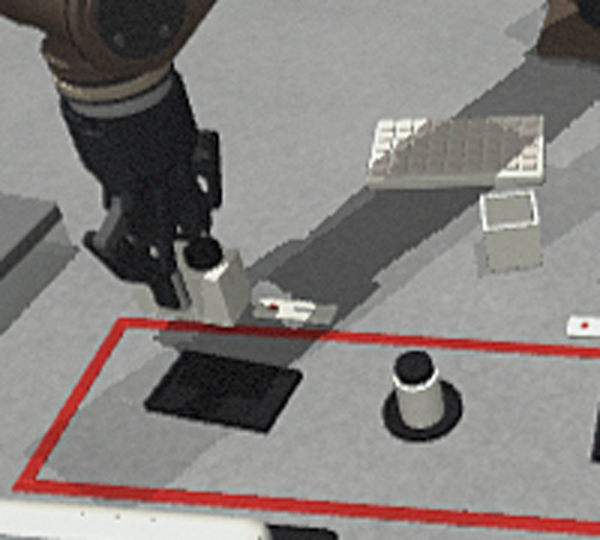

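The bottle (205,280) is upright and aligned above the oblong tray (225,390). Lowering.

Emit:
step_arm:
  increments:
    - [[1,-1,-25],[0,0,0]]
    - [[0,0,-30],[0,0,0]]
    - [[0,0,-20],[0,0,0]]
    - [[0,0,-8],[0,0,0]]
    - [[0,0,0],[0,0,0]]
    - [[0,0,0],[0,0,0]]
    - [[0,0,0],[0,0,0]]

```text
time: 25.15
eef_pos: [0.6234, -0.2571, 0.0332]
tcp_rot: [0.753, 0.658, 0.001, 0.002]
contact_force: [0.6, -0.4, -1.2]
opening: 0.391
finger_force: 50.9
```

Emit:
step_arm:
  increments:
    - [[0,0,-6],[0,0,0]]
    - [[0,0,-4],[0,0,0]]
    - [[0,0,-2],[0,0,0]]
    - [[0,0,0],[0,0,0]]
    - [[0,0,0],[0,0,0]]

```text
time: 25.57
eef_pos: [0.6218, -0.2565, 0.0188]
tcp_rot: [0.753, 0.658, -0.0, -0.0]
contact_force: [-0.3, -0.1, -1.8]
opening: 0.389
finger_force: 50.9
```

Emit:
step_arm:
  increments:
    - [[0,1,0],[0,0,0]]
    - [[0,0,-1.2],[0,0,0]]
    - [[0,0,0],[0,0,0]]
    - [[0,0,0],[0,0,0]]

```text
time: 25.9
eef_pos: [0.6222, -0.2557, 0.0181]
tcp_rot: [0.753, 0.658, 0.0, 0.0]
contact_force: [-0.4, 0.1, -1.3]
opening: 0.392
finger_force: 51.0
```

Emit:
step_arm:
  increments:
    - [[0,0,0],[0,0,0]]
    - [[0,0,0],[0,0,0]]
    - [[0,0,0],[0,0,0]]
    - [[0,0,0],[0,0,0]]
    - [[0,0,0],[0,0,0]]
    - [[0,0,0],[0,0,0]]
    - [[0,0,0],[0,0,0]]
    - [[0,0,0],[0,0,0]]
  fingers: 1

```text
time: 26.57
eef_pos: [0.622, -0.2556, 0.0178]
tcp_rot: [0.753, 0.658, -0.0, 0.0]
contact_force: [0.1, 1.2, 0.2]
opening: 1.001
finger_force: 0.0
```

Emit:
step_arm:
  increments:
    - [[0,0,20],[0,0,0]]
    - [[0,0,30],[0,0,0]]
    - [[0,0,40],[0,0,0]]
    - [[0,0,40],[0,0,0]]
    - [[0,0,40],[0,0,0]]
    - [[-30,-25,20],[0,0,0]]
    - [[-30,-28,0],[0,0,0]]
    - [[-30,-28,0],[0,0,0]]

```text
time: 27.23
eef_pos: [0.5339, -0.3363, 0.2102]
tcp_rot: [0.752, 0.659, 0.0, 0.003]
contact_force: [0.1, -0.7, -0.7]
opening: 1.003
finger_force: 0.0
```

Emit:
step_arm:
  increments:
    - [[-30,-28,0],[0,0,0]]
    - [[-30,-28,0],[0,0,0]]
    - [[-30,-28,0],[0,0,0]]
    - [[-30,-28,0],[0,0,0]]
    - [[-20,-28,0],[0,0,0]]
    - [[-20,-28,0],[0,0,0]]
    - [[-20,-28,0],[0,0,0]]
    - [[0,0,0],[0,0,0]]

```text
time: 27.9
eef_pos: [0.3495, -0.5358, 0.207]
tcp_rot: [0.755, 0.656, -0.001, 0.001]
contact_force: [0.3, 0.0, 0.4]
opening: 1.0
finger_force: 0.0
```

```bash
python3 - <<'E'
from h import *
im={n:cams.read_camera(n) for n in("top","scene")}
st=dict(big=((.6292,.2866),.065),small=((.6277,-.0935),.059),sq=((.625,.082),.063),ob=((.6219+.020*np.sin(np.radians(7.8)),-.2553+.020*np.cos(np.radians(7.8))),.063))
for k,(p,z) in st.items():
  for n in im:
    u=proj(n,[*p,z])[0]
    try:
        # white body contour (top face + side) and lid centre from dark blob bounded by white
        g=im[n];x,y=np.round(u).astype(int);c=g[y-7:y+8,x-9:x+10].max(2)
        print(k,n,np.round(u,1))
    except Exception as e: print(e)
a=cv2.resize(im['top'][120:230,220:480],None,fx=3,fy=3,interpolation=cv2.INTER_CUBIC)
b=cv2.resize(im['scene'][160:300,140:440],(780,364),interpolation=cv2.INTER_CUBIC)
for k,(p,z) in st.items():
    u=proj('top',[*p,z])[0];cv2.circle(a,tuple(int(t) for t in np.round((u-[220,120]+.5)*3)),2,(255,0,0),-1)
    u=proj('scene',[*p,z])[0];cv2.circle(b,tuple(int(t) for t in np.round((u-[140,160]+.5)*2.6)),2,(255,0,0),-1)
cv2.imwrite("pics/fin.png",np.vstack([a,b])[:,:,::-1][:600] if False else cv2.resize(np.vstack([a,b]),(670,596))[:,:,::-1])
E
```

```text
big top [256.3 144.1]
big scene [408.2 240.1]
small top [383.  146.5]
small scene [237.1 230.1]
sq top [324.5 146.4]
sq scene [314.7 233.1]
ob top [430.8 147.7]
ob scene [176.1 223.8]
```

View pics/fin.png

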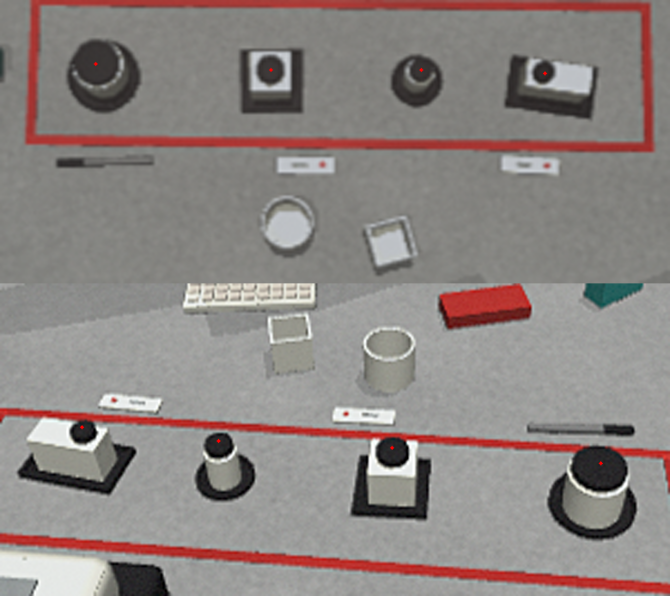

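All four stand upright in their trays, and each expected-centre dot sits on its lid in both views: top (95,64), (270,70), (421,71), (544,73). The empty jar (288,223) and box (390,243) are untouched, and the arm is clear.

Emit:
step_arm:
  increments:
    - [[0,0,0],[0,0,0]]
    - [[0,0,0],[0,0,0]]
    - [[0,0,0],[0,0,0]]
    - [[0,0,0],[0,0,0]]

```text
time: 28.33
eef_pos: [0.3544, -0.5303, 0.2069]
tcp_rot: [0.753, 0.658, 0.0, -0.0]
contact_force: [-0.2, -0.3, 0.5]
opening: 0.999
finger_force: 0.0
```

```bash
python3 -c "
from plant import sign_off
print(sign_off())"
```

```text
the job is handed in; nothing more can be done
None
```

All four lidded containers stand upright and centred in their matching trays, the two empty containers were left alone, and the job was handed in at about 28 s; the sign-off gave no verdict.

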